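# Load a fresh ink cartridge into the date coder

## Task

Take the fresh ink cartridge (green tab) from the parking dock and push it down into the empty print head of the date coder, gently, until the spring catch clicks past and holds it home against the contacts. Then let go and swing the clear hood fully shut over it. Leave the used cartridge (grey tab) in the dock and the other things on the table where they are.

Things in the scene. Friction and masses are not known exactly. Their poses are not given: they have to be found in the camera images.
- fresh_mid (a point): Fresh cartridge, upright: black body 66 (x) x 24 (y) x 62 mm tall, on it a green grip tab 36 x 24 x 30 mm; 92 mm tall in all, about 0.11 kg. Point: its centre, 46 mm below the tab's top. z up; +x points to the end face with the catch: a round steel bar along the bottom edge and, from about 8 to 16 mm up, a groove 3.5 mm deep. That end must face the head's ball.
- used_mid (a point): Used cartridge, same shape but grey tab and red band, about 0.07 kg; centre point, axes likewise. It stands in the other slot of the dock and stays there.
- dock: White parking dock, fixed, 100 (x) x 150 (y) x 50 mm tall; origin under its centre, z up. Two slots 40 mm deep, 69 x 27 mm, at y = +40 and -40 mm; either cartridge may be in either. The cartridges stand upright on the slot floors (10 mm above the table), their +x along the dock's +x.
- mouth (a point): Centre of the open top of the grey print head (92 x 46 mm outside), 130 mm above the table; axes as the coder. Vertical pocket 68 (x) x 26 (y) mm, 4 mm chamfer. The seat, its floor, lies 41 to 63 mm below this point, set by a gap screw and not known beforehand: the tab's top ends 29 to 51 mm above the mouth. Over 22 N on the seat harms it; a push of 8 to 15 N is plenty.
- contacts (a joint): Sprung contact block in the seat, m: 0 free, standing 4 mm above the seat; about 0.004 once a cartridge is home (under 1 N). Above the seat a sprung ball stands 4 mm out of the pocket's +x wall. Pushing in, the ball resists from about 10 mm before home, 5 to 12 N at most, gives way 4 mm before home, then draws the cartridge to the seat and holds it there; further push meets the firm seat.
- hood (a joint): Clear hood over the head, rad: 0 shut, resting on the head; starts 1.75 to 2.05, thrown open towards -x of the coder (the robot's side). Stiff hinge: stays where it is left; about 1 N at the far edge moves it. Shut it is a box open below, reaching from the hinge 96 mm in +x, 52 mm wide (y), top 58 mm above the mouth, with a 12 mm black lip low on its far end.
- hood_hinge (a point): Middle of the hood's hinge axis, 48 mm in -x from the mouth point and level with it; the axis runs along the coder's y. Axes as the coder.
- coder: Date coder, fixed: white base plate 250 (x) x 220 (y) x 18 mm, origin under its centre, z up; the head stands over the origin; a grey column (up to 120 mm, its black knob to 140 mm) on the +x side 67 to 117 mm from the origin. The ball is on the column's side of the pocket.
- wipes: Tub of wipes with blue cap, 76 mm across, 140 mm tall, bystander; origin under its centre.
- cutter: Yellow craft knife, blade in, 150 x 20 x 15 mm, lying, bystander; origin under its centre.
- marker: Black marker with red cap, 125 mm long, lying, bystander; origin under its centre.
- tape_roll: Spare roll of tape, 90 mm across, 48 mm tall, lying flat, bystander; origin under its centre.
- counter: Steel hand tally counter, 48 mm across, 24 mm tall, bystander; origin under its centre.
Not all that is in view belongs to the job. Leave any pink look-alike of the part that bears fresh_mid alone.

How it is judged:
By the outcome, as a careful person would: the job done as asked, in the order asked, and still so for the second after the job is handed in, with the robot touching nothing.
It also fails if it takes over 69 s, if anything falls off the work surface, if the arm or the gripper's body presses on something with over 40 N, if the wrist force passes 120 N, or if a joint passes its speed limit or range.

## Robot

A 6-joint arm with a two-finger parallel gripper is mounted at the origin on the work surface. World frame = base frame: x ahead of the robot, y to its left, z up, the work surface at z = 0. Lengths are in m, angles in rad, forces in N, time in s.
With the tool pointing down it reaches from about 0.325 to 0.85 m from the base axis. Payload 4.4 kg.
Tool frame: the origin (TCP) lies midway between the tips of the shut fingers; the grasp point (between the pads) lies 19 mm behind it (grasp_offset is the distance from the TCP to the grasp point, in m); y points along the fingers, z is the direction in which the jaws open and shut, and the axes are right-handed (so a half turn about y gives the same grasp; the last joint's range is limited). The gripper opens to 94 mm and grips with 3 to 60 N. Pads are 16 mm wide; open, the fingers measure 119 mm over their backs; the gripper's body (75 mm by 177 mm) begins 78 mm behind the grasp point.
Start: joints at [1.087, 0.207, 1.542, -0, 1.393, -0.15], TCP at [0.188, 0.543, 0.205] pointing down, gripper open.
Joint ranges: [-2.73, 2.73], [-0.86, 2.22], [0.23, 2.46], [-1.11, 4.25], [0.08, 2.63], [-2.82, 2.82]. Speed limits (rad/s): [2.79, 2.79, 3.14, 3.14, 3.14, 3.14].

## Interface

Orientations are given as a 3x3 rotation matrix whose columns are the frame's x, y, z axes.
In Python, from station import observe, read_camera, camera_params, close_job, grasp_offset gives the robot as it stands.
- The arm moves only by the tool arm_command, never from a script. Its argument "moves" is text: rows parted by semicolons, each of 6 numbers parted by spaces: the shift along the world's x, y, z in mm, then the turn, a rotation vector about the world's x, y, z in degrees. In form: x y z ax ay az; .... A call has exactly 8 rows; each row is the pose to reach, as a shift and turn from the pose commanded when the call began; what a row does not reach only later rows make up. A row lasts 1/12 s, in which the tool goes at most 41.7 mm and 7.16 degrees, less where a joint would pass 70% of its speed; a pose out of reach is approached as far as the arm can. A call with a gripper value outside its range is refused whole. "gripper" is the opening, from -1 (shut) to 1 (fully open), set as the call begins (left out, the last holds). The fingers move at their own pace and stop on an object; the grip force is fixed at half the most. Time passes only in rows, so rows that repeat a pose let the fingers close, or fill a call up. It gives the time, the measured TCP pose, the force and the opening at its end, in the units of the state.
- observe(): the state, without advancing time (a new reading comes with each control period).
- read_camera(name): name is "side" or "top"; returns the picture (384x512x3 uint8, red, green, blue); there is no depth.
- camera_params(name): a dict with "fx", "fy", "cx", "cy" (pixels), "rvec" (rotation vector, rad) and "tvec" (3), from world to camera coordinates, as OpenCV has them. Camera axes: x right, y down, z forward; pixel columns grow to the right and rows downward; lengths in m; the calibration is good to about 2 mm. A picture is of the moment at which its call begins. camera_params takes no time and is no camera call.
- close_job(): hands the job in, once; it reports no verdict.
The state is a dict: "time_s": time; "joint_pos": joint angles; "joint_velocities": joint speeds; "joint_torque": joint torques, N m; "ee_pos": TCP position; "ee_rot": TCP orientation; "force": force on the tool from outside, world axes, zero at the start; "moment": the same for the moment, N m; "grip_width": opening from 0.0 (shut) to 1.0 (fully open).
Only numpy, scipy, OpenCV 4.12 (cv2) and the standard library are available. Lean on these libraries where they do the work, as an engineer would, in place of code of your own. Each camera call takes 0.05 s, during which the arm holds its last target.

## Working session

There is one attempt and no reset: what is moved stays moved. The work goes in short steps, Python scripts to look and compute and a tool call to move; the robot and the scene stay as the last step left them, time stands still between calls to the robot, and variables do not carry over. Pictures are saved under pics/ and viewed, and the job is handed in when it is done.

Besides the shell and the picture viewer there is one more tool, called after ">>>" by a JSON object that holds its "name" and its "arguments", one argument or row to a line. arm_command: Moves the arm, as the interface text tells. Its arguments: {"type":"object","properties":{"moves":{"type":"string"},"gripper":{"type":"number"}},"required":["moves"]}

```bash
ls; mkdir -p pics
python3 - <<'E'
from station import *
import cv2
for n in("side","top"):
    p=camera_params(n);print(n,p)
    im=read_camera(n);cv2.imwrite(f"pics/{n}0.png",im[:,:,::-1])
o=observe();print(o,grasp_offset)
E
```

```text
pics
side {'fx': 427.87366216885147, 'fy': 427.87366216885147, 'cx': 259.67811455934407, 'cy': 188.8696697162173, 'rvec': array([ 2.20633509, -0.64005892,  0.29658997]), 'tvec': array([-0.44092029,  0.26272312,  1.27700488])}
top {'fx': 447.8780070557305, 'fy': 447.8780070557305, 'cx': 251.2496753125756, 'cy': 191.4693534229774, 'rvec': array([ 2.13870711, -2.1349159 ,  0.17487248]), 'tvec': array([-0.00570602,  0.52841134,  1.34898964])}
{'time_s': 0.1, 'joint_pos': array([ 1.08651046e+00,  2.07338911e-01,  1.54278759e+00, -3.49934228e-05,
        1.39350504e+00, -1.50512016e-01]), 'joint_velocities': array([-0.0014238 , -0.00140378, -0.00291446, -0.00044226,  0.00119223,
        0.00093108]), 'joint_torque': array([-3.86897900e-04, -3.71863282e+01, -2.82291591e+01,  7.00500794e-02,
        3.11695773e-02, -6.11391897e-05]), 'ee_pos': array([0.18806367, 0.54260907, 0.20441573]), 'ee_rot': array([[ 9.44814628e-01, -9.18773973e-04,  3.27604143e-01],
       [-3.27605318e-01, -1.82046767e-03,  9.44812913e-01],
       [-2.71676763e-04, -9.99997921e-01, -2.02099973e-03]]), 'force': array([-0.01492869, -0.25918313,  1.04046372]), 'moment': array([ 0.01765049, -0.03197201,  0.01246315]), 'grip_width': 1.0035148027867473} 0.0188
```

View pics/side0.png

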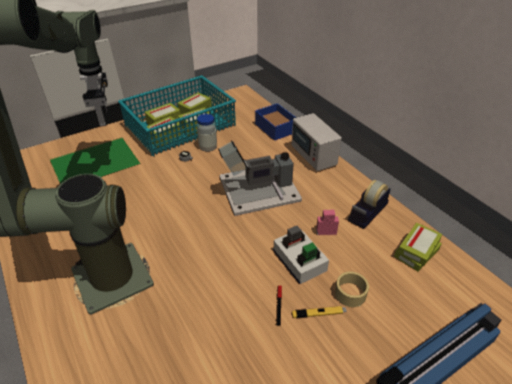

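View pics/top0.png

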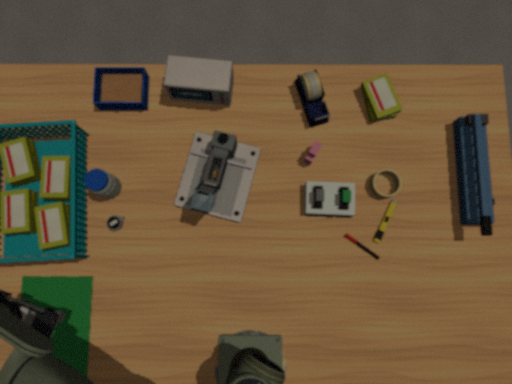

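The side view shows the coder at about (260,180), the dock at (300,255) and the pink look-alike at (327,222). The top view shows the coder at (218,175), the dock at (330,198) with a grey tab at (318,196) and a green tab at (345,197), and the pink one at (312,153). I'll enlarge both.

Run:
```python
import cv2,numpy as np
t=cv2.imread("pics/top0.png");s=cv2.imread("pics/side0.png")
def crop(im,x0,y0,w,h,k): return cv2.resize(im[y0:y0+h,x0:x0+w],None,fx=k,fy=k,interpolation=cv2.INTER_CUBIC)
a=crop(t,290,165,80,60,6);b=crop(t,170,120,100,110,5)
cv2.imwrite("pics/c_topdock.png",a);cv2.imwrite("pics/c_topcoder.png",b)
cv2.imwrite("pics/c_sidedock.png",crop(s,265,215,80,70,7));cv2.imwrite("pics/c_sidecoder.png",crop(s,210,130,100,90,6))
```

```text
(no output)
```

View pics/c_topdock.png

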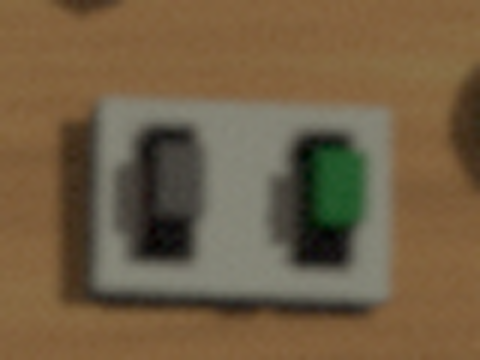

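View pics/c_topcoder.png

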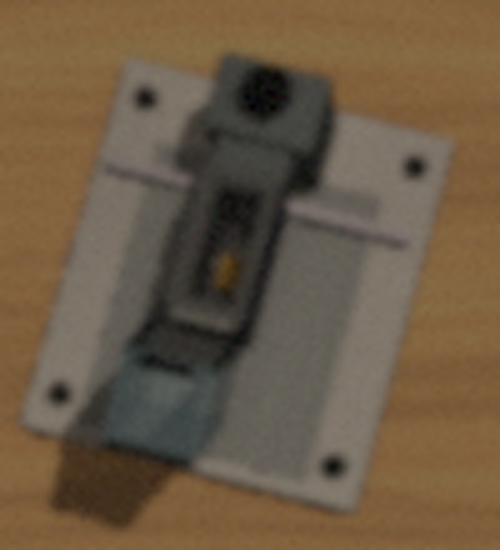

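View pics/c_sidedock.png

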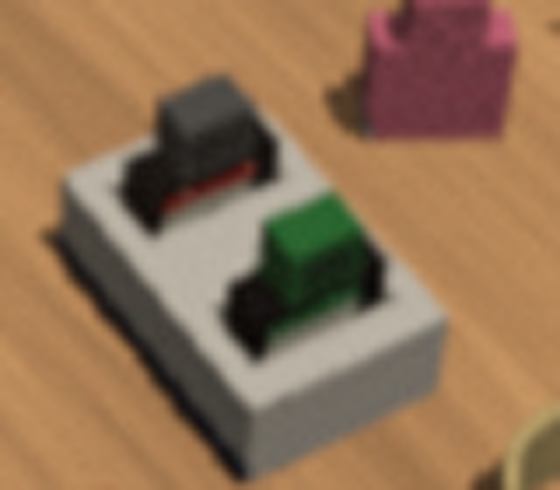

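View pics/c_sidecoder.png

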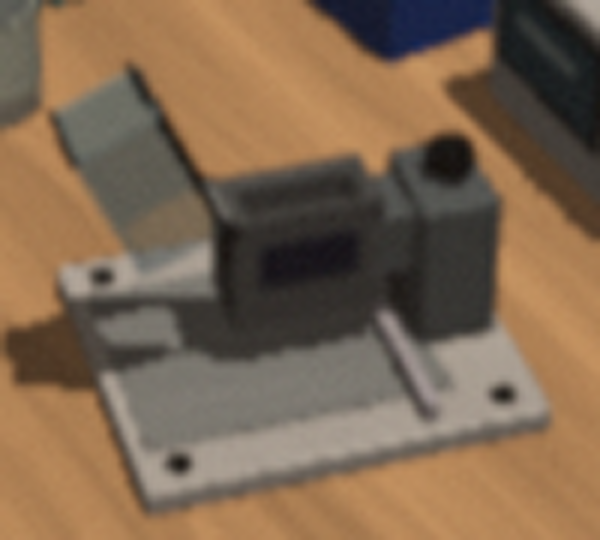

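Candidates in the top view:
- **Green tab, (345,197):** stands in a dock slot, so it fits "fresh".
- **Grey tab, (318,196):** has a red band in the side crop, so it is the used one.
- **Pink body, (312,153):** stands outside the dock and is the decoy.

The crops confirm the green one. Next I'll measure.

```bash
cat > h.py <<'E'
import cv2,numpy as np
from station import *
def cam(n):
    p=camera_params(n);R=cv2.Rodrigues(p["rvec"])[0];K=np.array([[p["fx"],0,p["cx"]],[0,p["fy"],p["cy"]],[0,0,1]])
    return K,R,np.asarray(p["tvec"]).ravel()
def onplane(n,uv,z):
    K,R,t=cam(n);uv=np.atleast_2d(uv).astype(float);c=-R.T@t
    d=(R.T@np.linalg.inv(K)@np.c_[uv,np.ones(len(uv))].T).T
    s=(z-c[2])/d[:,2];return c+s[:,None]*d
def proj(n,X):
    K,R,t=cam(n);x=(K@(R@np.atleast_2d(X).T+t[:,None]));return (x[:2]/x[2]).T
def shot(n,name): 
    im=read_camera(n)[:,:,::-1].copy();cv2.imwrite("pics/"+name,im);return im
E
python3 - <<'E'
from h import *
t=cv2.imread("pics/top0.png");s=cv2.imread("pics/side0.png")
# dots on plate
g=cv2.cvtColor(t,cv2.COLOR_BGR2GRAY).astype(float)
dots=[]
for x,y in [(145,98),(415,166),(332,466),(59,394)]:
    u,v=170+x/5,120+y/5
    r=slice(int(round(v))-3,int(round(v))+4);c=slice(int(round(u))-3,int(round(u))+4)
    w=np.clip(110-g[r,c],0,None);w=np.clip(np.median(g[r,c])-g[r,c]-10,0,None)
    yy,xx=np.mgrid[r,c];dots.append([(w*xx).sum()/w.sum(),(w*yy).sum()/w.sum()])
dots=np.array(dots);P=onplane("top",dots,.018)
print("dots",dots,P,P.mean(0))
e=[P[0]-P[3],P[1]-P[2],]
for q in e: print("x dir",np.degrees(np.arctan2(q[1],q[0])),np.linalg.norm(q))
for q in [P[0]-P[1],P[3]-P[2]]: print("y dir",np.degrees(np.arctan2(q[1],q[0])),np.linalg.norm(q))
# dock top
hsv=cv2.cvtColor(t,cv2.COLOR_BGR2HSV)
m=((hsv[...,1]<60)&(hsv[...,2]>110)).astype(np.uint8);
for nm,(x0,y0,w,h),z in[("dock",(296,172,64,50),.05),("plate",(165,120,105,110),.018)]:
    mm=np.zeros_like(m);mm[y0:y0+h,x0:x0+w]=m[y0:y0+h,x0:x0+w]
    c=np.vstack(cv2.findContours(mm,cv2.RETR_EXTERNAL,cv2.CHAIN_APPROX_NONE)[0])
    b=cv2.boxPoints(cv2.minAreaRect(c));W=onplane("top",b,z);print(nm,b,W,W.mean(0))
    for i in range(4): q=W[(i+1)%4]-W[i];print(np.degrees(np.arctan2(q[1],q[0])),np.linalg.norm(q))
# green tab
for n,im in(("top",t),("side",s)):
    hs=cv2.cvtColor(im,cv2.COLOR_BGR2HSV);mg=((hs[...,0]>45)&(hs[...,0]<80)&(hs[...,1]>110)&(hs[...,2]>60)).astype(np.uint8)
    if n=="top": mg[:,:300]=0;mg[:160]=0;mg[230:]=0;mg[:,365:]=0
    else: mg[:,:280]=0;mg[:230]=0;mg[280:]=0;mg[:,345:]=0
    c=np.vstack(cv2.findContours(mg,cv2.RETR_EXTERNAL,cv2.CHAIN_APPROX_NONE)[0]);b=cv2.boxPoints(cv2.minAreaRect(c))
    print(n,"green",b.tolist(),mg.sum())
    W=onplane(n,b,.102);print(W.mean(0));
    for i in range(2): q=W[(i+1)%4]-W[i];print(np.degrees(np.arctan2(q[1],q[0])),np.linalg.norm(q))
E
```

```text
dots [[198.59914712 139.24733475]
 [252.49792531 153.00829876]
 [236.15206612 212.87438017]
 [181.44195519 198.37678208]] [[ 0.70298047  0.16538997  0.018     ]
 [ 0.65767231 -0.00857128  0.018     ]
 [ 0.4643378   0.04251435  0.018     ]
 [ 0.51004212  0.21554003  0.018     ]] [0.58375818 0.10371827 0.018     ]
x dir -14.570347024132017 0.19934952836795578
x dir -14.801231747319365 0.19996992424332286
y dir 75.40164833276285 0.17976469213753124
y dir 75.20341619422516 0.17896024942529393
dock [[305.83163 212.37816]
 [307.0414  180.9247 ]
 [355.1625  182.7755 ]
 [353.95273 214.22896]] [[ 0.46255933 -0.17240573  0.05      ]
 [ 0.56078261 -0.17793318  0.05      ]
 [ 0.55521604 -0.3271566   0.05      ]
 [ 0.45711514 -0.31992529  0.05      ]] [ 0.50891828 -0.2493552   0.05      ]
-3.220883508944255 0.09837867935736677
-92.1363491737324 0.14932720792721968
175.78418353394116 0.09836705758064375
87.88646376069208 0.14761998234487847
plate [[174.19572 203.96968]
 [194.14519 130.31017]
 [259.92438 148.12538]
 [239.97493 221.7849 ]] [[ 0.49219207  0.23788389  0.018     ]
 [ 0.73284354  0.18042808  0.018     ]
 [ 0.67385957 -0.03243528  0.018     ]
 [ 0.43631514  0.03034726  0.018     ]] [0.58380258 0.10405599 0.018     ]
-13.428057796842518 0.2474152405989522
-105.48793579251452 0.2208843921415337
165.19535862631417 0.2457010466469503
74.93107892504754 0.21492716536230708
top green [[343.0, 190.0], [349.0, 190.0], [349.0, 201.0], [343.0, 201.0]] 80
[ 0.50716214 -0.28626548  0.102     ]
-89.89489791838297 0.0178644510308918
178.07264789351848 0.03309053313558188
side green [[303.0000305175781, 248.00003051757812], [310.0000305175781, 241.00003051757812], [319.5000305175781, 250.50003051757812], [312.5000305175781, 257.5000305175781]] 71
[ 0.50775846 -0.29825308  0.102     ]
17.84652552246016 0.03525377855445151
-89.17772392099938 0.04361611971823729
```

Run:
```python
from h import *
def box(cx,cy,yaw,l,w,z,k=4):
    a=np.radians(yaw);R=np.array([[np.cos(a),-np.sin(a)],[np.sin(a),np.cos(a)]])
    p=np.array([[l,w],[l,-w],[-l,-w],[-l,w]])/2@R.T+[cx,cy];return np.c_[p,np.full(4,z)]
y=-2.9;a=np.radians(y);D=np.array([.509,-.250]);S=D+[-.04*-np.sin(a),-.04*np.cos(a)];print(S)
L=[box(*D,y,.1,.15,.05),box(*S,y,.069,.027,.05),box(*S,y,.036,.024,.102)]
M=[box(.584,.104,-14.7,.092,.046,.130),box(.584,.104,-14.7,.068,.026,.130),box(.584,.104,-14.7,.25,.22,.018)]
for n,f,(x0,y0,w,h),k,B in [("top","top0",(295,170,70,55),10,L),("side","side0",(265,215,80,70),8,L),("top","top0",(170,120,100,110),5,M),("side","side0",(210,130,100,90),6,M)]:
    im=cv2.imread(f"pics/{f}.png")[y0:y0+h,x0:x0+w];im=cv2.resize(im,None,fx=k,fy=k,interpolation=cv2.INTER_CUBIC)
    for b in B:
        p=((proj(n,b)-[x0,y0]+.5)*k).astype(np.int32);cv2.polylines(im,[p],True,(0,255,255),1)
    cv2.imwrite(f"pics/ov_{n}_{x0}.png",im)
```

```text
[ 0.50697628 -0.28994877]
```

View pics/ov_top_295.png

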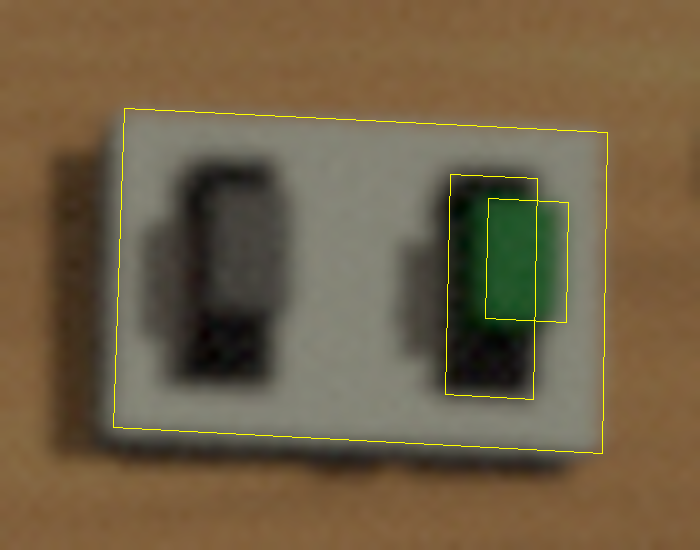

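View pics/ov_side_265.png

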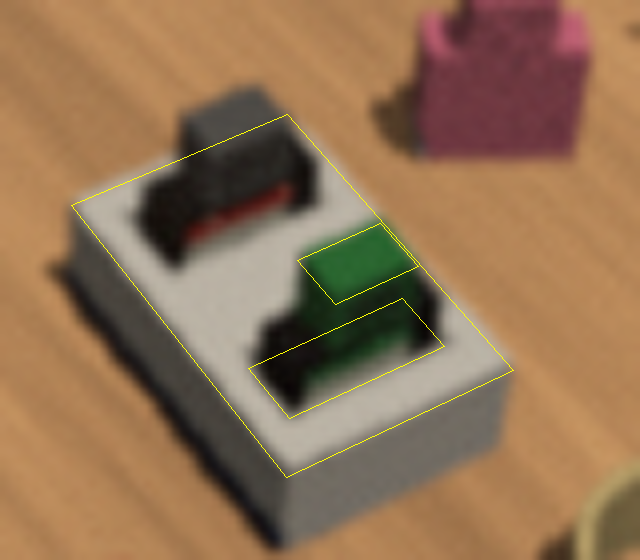

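View pics/ov_top_170.png

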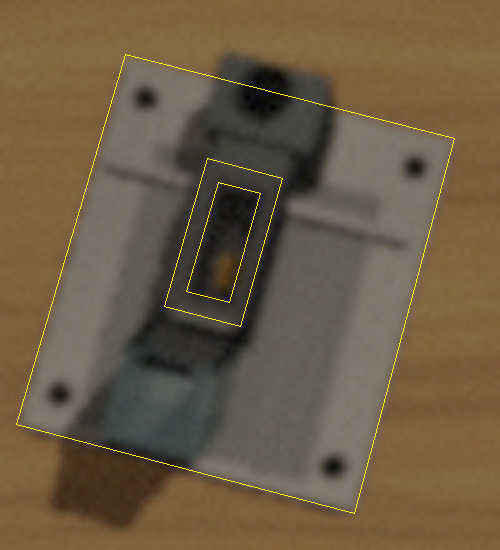

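View pics/ov_side_210.png

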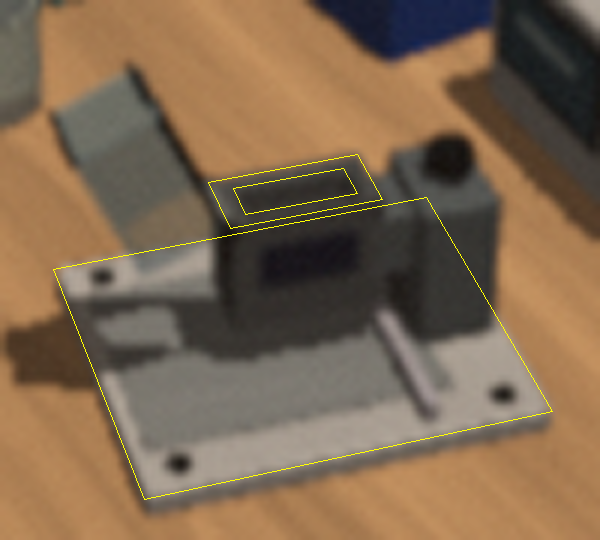

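Both overlays fit the coder closely: mouth at (0.584, 0.104), yaw -14.7°. The dock really lies about 3 mm further towards +y, so I take the tab at about (0.507, -0.287), yaw -2.5°. Travel to the dock now, jaws turned so the last joint keeps room for either heading.

>>> {"name": "arm_command", "arguments": {
  "moves": "13.3 -34.6 17 0 0 -6.8; 26.6 -69.2 34 0 0 -13.6; 39.9 -103.8 51 0 0 -20.4; 53.2 -138.4 68 0 0 -27.2; 66.5 -173 85 0 0 -34; 79.8 -207.6 102 0 0 -40.8; 93.1 -242.2 119 0 0 -47.6; 106.4 -276.8 136 0 0 -54.4",
  "gripper": 0.3
}}

```text
time_s: 0.77
ee_pos: [0.2945, 0.2647, 0.3418]
ee_rot: [[0.279, -0.0, 0.96], [-0.96, -0.0, 0.279], [0.0, -1.0, -0.0]]
force: [0.5, 0.7, -0.4]
grip_width: 0.649
```

>>> {"name": "arm_command", "arguments": {
  "moves": "13.3 -34.6 0 0 0 -6.8; 26.6 -69.2 0 0 0 -13.6; 39.9 -103.8 0 0 0 -20.4; 53.2 -138.4 0 0 0 -27.2; 66.5 -173 0 0 0 -34; 79.8 -207.6 0 0 0 -40.8; 93.1 -242.2 0 0 0 -47.6; 106.4 -276.8 0 0 0 -54.4"
}}

```text
time_s: 1.43
ee_pos: [0.4011, -0.0122, 0.3412]
ee_rot: [[-0.62, -0.0, 0.785], [-0.785, 0.0, -0.62], [-0.0, -1.0, -0.0]]
force: [0.0, 0.8, -0.2]
grip_width: 0.647
```

>>> {"name": "arm_command", "arguments": {
  "moves": "13.3 -34.6 -18 0 0 -6.8; 26.6 -69.2 -36 0 0 -13.6; 39.9 -103.8 -54 0 0 -20.4; 53.2 -138.4 -72 0 0 -27.2; 66.5 -173 -90 0 0 -34; 79.8 -207.6 -108 0 0 -40.8; 93.1 -242.2 -126 0 0 -47.6; 106.4 -276.8 -144 0 0 -54.4"
}}

```text
time_s: 2.1
ee_pos: [0.5075, -0.2887, 0.1958]
ee_rot: [[-0.999, -0.001, -0.047], [0.047, 0.001, -0.999], [0.001, -1.0, -0.001]]
force: [-0.3, -0.2, 0.8]
grip_width: 0.65
```

Run:
```python
from h import *
o=observe();print(o["time_s"],o["ee_pos"],o["ee_rot"],o["joint_pos"],o["grip_width"],o["force"])
t=shot("top","top1.png");s=shot("side","side1.png")
a=cv2.resize(t[150:240,280:380],None,fx=4,fy=4);b=cv2.resize(s[190:280,260:360],None,fx=4,fy=4)
cv2.imwrite("pics/m1.png",np.hstack([a,b]))
```

```text
2.1 [ 0.50753344 -0.28867133  0.19578805] [[-9.98899885e-01 -8.28615536e-04 -4.68863880e-02]
 [ 4.68856550e-02  8.82977957e-04 -9.98899873e-01]
 [ 8.69103601e-04 -9.99999267e-01 -8.43156397e-04]] [-6.65423788e-01  2.33815952e-01  1.52896038e+00  1.86400179e-04
  1.38001330e+00  9.52240317e-01] 0.6497437044349595 [-0.25288476 -0.1762526   0.83157934]
```

View pics/m1.png

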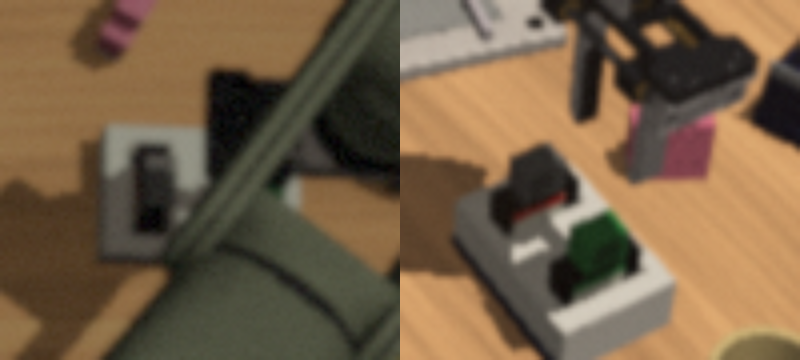

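Side view: the open fingers straddle the green tab from above, at about (400–420, 220), and the pink one stays clear. Descend to tip height 78 mm, then grip.

>>> {"name": "arm_command", "arguments": {
  "moves": "0 0.5 -20 0 0 0; 0 1 -40 0 0 0; 0 1.5 -60 0 0 0; 0 1.5 -80 0 0 0; 0 1.5 -95 0 0 0; 0 1.5 -107 0 0 0; 0 1.5 -115 0 0 0; 0 1.5 -118 0 0 0"
}}

```text
time_s: 2.87
ee_pos: [0.5069, -0.2847, 0.0784]
ee_rot: [[-0.999, -0.002, -0.04], [0.04, 0.001, -0.999], [0.002, -1.0, -0.001]]
force: [-0.8, -0.6, -1.2]
grip_width: 0.65
```

Run:
```python
from h import *
o=observe();print(o["time_s"],o["ee_pos"],o["force"])
s=shot("side","side2.png")
cv2.imwrite("pics/m2.png",cv2.resize(s[190:280,260:360],None,fx=6,fy=6))
```

```text
2.8667 [ 0.50692808 -0.28469677  0.07840887] [-0.84134164 -0.56755085 -1.16304067]
```

View pics/m2.png

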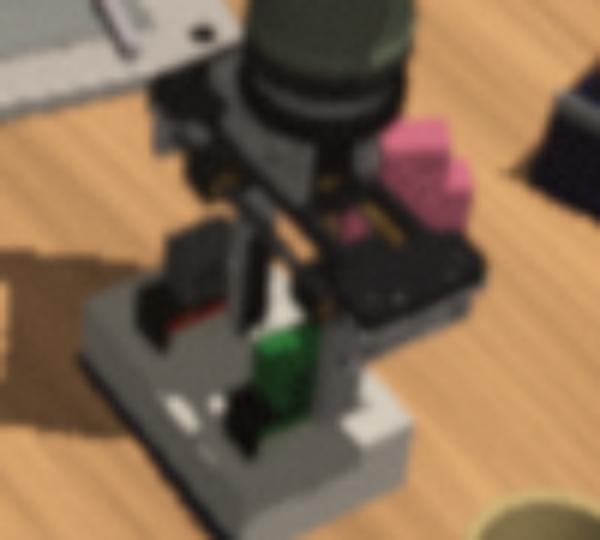

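Side crop: the fingers straddle the green tab at about (285,375), and the left finger clears the grey tab. I'll nudge y by -2 mm and close.

>>> {"name": "arm_command", "arguments": {
  "moves": "0 -2 0 0 0 0; 0 -2 0 0 0 0; 0 -2 0 0 0 0; 0 -2 0 0 0 0; 0 -2 0 0 0 0; 0 -2 0 0 0 0; 0 -2 0 0 0 0; 0 -2 0 0 0 0",
  "gripper": -1
}}

```text
time_s: 3.58
ee_pos: [0.5078, -0.2878, 0.0798]
ee_rot: [[-0.999, 0.0, -0.041], [0.041, -0.0, -0.999], [-0.0, -1.0, 0.0]]
force: [-0.6, 0.7, 1.4]
grip_width: 0.249
```

>>> {"name": "arm_command", "arguments": {
  "moves": "0 0 4 0 0 0; 0 0 10 0 0 0; 0 0 18 0 0 0; 0 0 26 0 0 0; 0 0 34 0 0 0; 0 0 42 0 0 0; 0 0 50 0 0 0; 0 0 58 0 0 0"
}}

```text
time_s: 4.25
ee_pos: [0.5077, -0.2877, 0.1386]
ee_rot: [[-0.999, 0.0, -0.041], [0.041, -0.0, -0.999], [-0.001, -1.0, 0.0]]
force: [0.1, -0.2, -1.2]
grip_width: 0.25
```

Run:
```python
from h import *
o=observe();print(o["time_s"],o["ee_pos"],o["force"],o["moment"],o["grip_width"]*94)
s=shot("side","side3.png")
cv2.imwrite("pics/m3.png",cv2.resize(s[170:280,260:360],None,fx=5,fy=5,interpolation=cv2.INTER_CUBIC))
```

```text
4.25 [ 0.50772509 -0.28773977  0.1385871 ] [ 0.11650221 -0.23492094 -1.24150517] [-0.0174829   0.11923562  0.05285849] 23.483668071377966
```

View pics/m3.png

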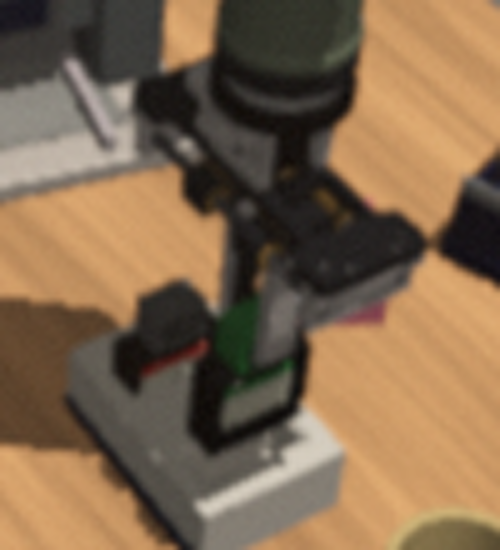

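The cartridge is held (23.5 mm opening) and rising out of the dock, with the grey one still in place. Lift further to see which end has the catch.

>>> {"name": "arm_command", "arguments": {
  "moves": "0 0 15 0 0 0; 0 0 30 0 0 0; 0 0 45 0 0 0; 0 0 60 0 0 0; 0 0 75 0 0 0; 0 0 90 0 0 0; 0 0 100 0 0 0; 0 0 100 0 0 0"
}}

```text
time_s: 4.97
ee_pos: [0.509, -0.2887, 0.2405]
ee_rot: [[-0.999, 0.004, -0.041], [0.041, -0.003, -0.999], [-0.004, -1.0, 0.003]]
force: [0.7, 0.6, -0.2]
grip_width: 0.249
```

Run:
```python
from h import *
o=observe();print(o["time_s"],o["ee_pos"])
s=shot("side","side4.png");t=shot("top","top4.png")
K,R,tt=cam("side");print(-R.T@tt)
K,R,tt=cam("top");print(-R.T@tt)
p=proj("side",[[.475,-.288,.16]])[0];print(p)
x,y=int(p[0]),int(p[1])
c=s[y-45:y+45,x-30:x+60]
c=np.clip(c.astype(float)*1.6,0,255).astype(np.uint8)
cv2.imwrite("pics/m4.png",cv2.resize(c,None,fx=6,fy=6,interpolation=cv2.INTER_CUBIC))
```

```text
4.9667 [ 0.50895394 -0.28865236  0.24053237]
[-0.05701907 -0.90950919  1.03136679]
[ 0.30284739 -0.00419543  1.41678862]
[301.20350573 237.58270984]
```

View pics/m4.png

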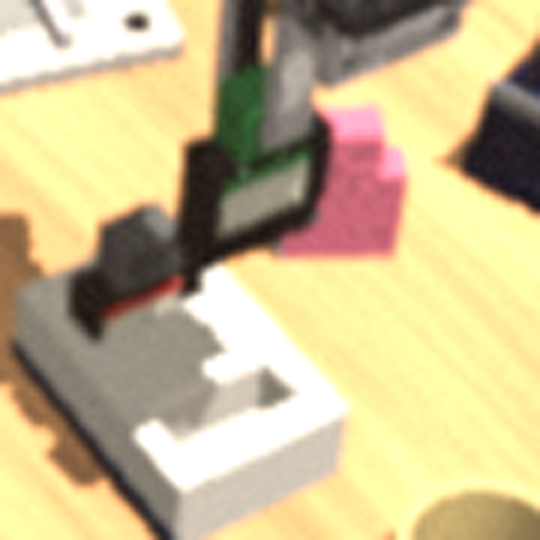

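View pics/top4.png

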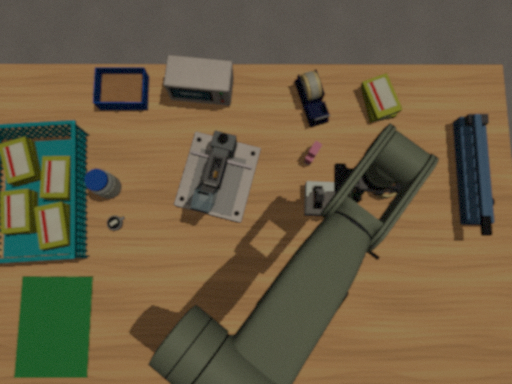

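Run:
```python
from h import *
s=cv2.imread("pics/side4.png")
c=s[205:245,290:330].astype(float)
c=np.clip(((c/255)**.5)*255*1.3-30,0,255).astype(np.uint8)
cv2.imwrite("pics/m5.png",cv2.resize(c,None,fx=14,fy=14,interpolation=cv2.INTER_NEAREST))
```

```text
(no output)
```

View pics/m5.png

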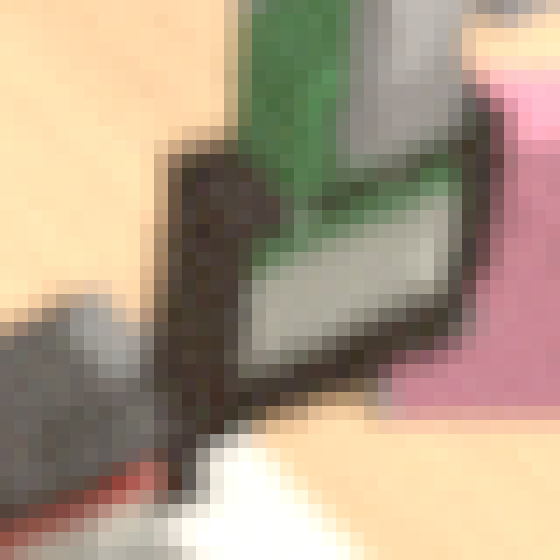

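The end facing the robot looks plain, with no bar or groove visible. I'll turn the other end towards the camera to be sure.

>>> {"name": "arm_command", "arguments": {
  "moves": "0 0 8 0 0 -7; 0 0 16 0 0 -14; 0 0 24 0 0 -21; 0 0 32 0 0 -28; 0 0 40 0 0 -35; 0 0 48 0 0 -42; 0 0 52 0 0 -49; 0 0 60 0 0 -56"
}}

```text
time_s: 5.73
ee_pos: [0.5067, -0.2869, 0.2952]
ee_rot: [[-0.52, -0.003, -0.854], [0.854, 0.003, -0.52], [0.004, -1.0, 0.002]]
force: [0.4, -0.8, -1.4]
grip_width: 0.254
```

>>> {"name": "arm_command", "arguments": {
  "moves": "0 0 0 0 0 -6; 0 0 0 0 0 -12; 0 0 0 0 0 -18; 0 0 0 0 0 -24; 0 0 0 0 0 -24; 0 0 0 0 0 -24; 0 0 0 0 0 -24; 0 0 0 0 0 -24"
}}

```text
time_s: 6.4
ee_pos: [0.5074, -0.2875, 0.2969]
ee_rot: [[-0.135, -0.001, -0.991], [0.991, 0.001, -0.135], [0.001, -1.0, 0.001]]
force: [-0.1, -0.3, -0.6]
grip_width: 0.25
```

Run:
```python
from h import *
o=observe();print(o["time_s"],o["ee_pos"],o["ee_rot"],o["joint_pos"],o["force"],o["grip_width"])
s=shot("side","side6.png")
p=proj("side",[[.509,-.288,.25]])[0];print(p)
x,y=int(p[0]),int(p[1])
c=s[y-27:y+28,x-27:x+28].astype(float)
c=np.clip(((c/255)**.5)*255*1.3-30,0,255).astype(np.uint8)
cv2.imwrite("pics/m6.png",cv2.resize(c,None,fx=10,fy=10,interpolation=cv2.INTER_NEAREST))
```

```text
6.4 [ 0.50743068 -0.2875212   0.29689449] [[-1.35026280e-01 -7.12117239e-04 -9.90841762e-01]
 [ 9.90841812e-01  5.47457798e-04 -1.35026680e-01]
 [ 6.38598875e-04 -9.99999597e-01  6.31674345e-04]] [-6.63852106e-01  1.70511503e-01  1.39682775e+00 -7.58375412e-06
  1.57515160e+00  2.34230030e+00] [-0.07785618 -0.25903749 -0.60967808] 0.2498643620416058
[313.69265293 209.34679161]
```

View pics/m6.png

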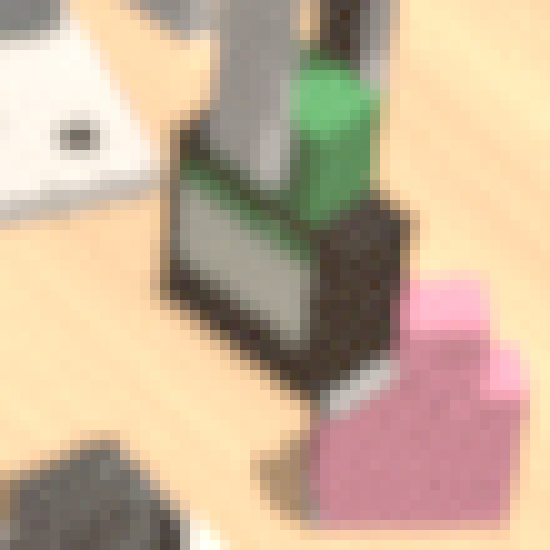

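The steel bar is visible at (355,385) in the crop, on the end that was at world +x in the dock. So the catch faces away from the robot, and only the -12° change to coder yaw is needed. Go above the mouth.

>>> {"name": "arm_command", "arguments": {
  "moves": "6.4 32.6 0 0 0 5.6; 12.8 65.2 0 0 0 11.2; 19.2 97.8 0 0 0 16.8; 25.6 130.4 0 0 0 22.4; 32 163 0 0 0 28; 38.4 195.6 0 0 0 33.6; 44.8 228.2 0 0 0 39.2; 51.2 260.8 0 0 0 44.8"
}}

```text
time_s: 7.12
ee_pos: [0.5589, -0.0252, 0.2976]
ee_rot: [[-0.797, 0.001, -0.605], [0.605, -0.0, -0.797], [-0.0, -1.0, -0.0]]
force: [-0.1, 0.6, -1.0]
grip_width: 0.256
```

>>> {"name": "arm_command", "arguments": {
  "moves": "6.4 32.6 -10 0 0 5.6; 12.8 65.2 -20 0 0 11.2; 19.2 97.8 -30 0 0 16.8; 25.6 130.4 -40 0 0 22.6; 25.6 130.4 -50 0 0 22.6; 25.6 130.4 -60 0 0 22.6; 25.6 130.4 -62 0 0 22.6; 25.6 130.4 -62 0 0 22.6"
}}

```text
time_s: 7.78
ee_pos: [0.5836, 0.1024, 0.2341]
ee_rot: [[-0.966, -0.003, -0.259], [0.259, -0.001, -0.966], [0.002, -1.0, 0.001]]
force: [-0.6, 0.1, -0.9]
grip_width: 0.252
```

Run:
```python
from h import *
o=observe();print(o["time_s"],o["ee_pos"],o["ee_rot"],o["joint_pos"],o["force"],o["moment"],o["grip_width"])
z=o["ee_rot"][:,2];print(np.degrees(np.arctan2(z[1],z[0])))
s=shot("side","side7.png");t=shot("top","top7.png")
def e(c): return np.clip(((c.astype(float)/255)**.5)*255*1.3-30,0,255).astype(np.uint8)
cv2.imwrite("pics/m7.png",cv2.resize(e(s[110:200,210:310]),None,fx=7,fy=6.5,interpolation=cv2.INTER_CUBIC))
cv2.imwrite("pics/t7.png",cv2.resize(e(t[100:220,160:280]),None,fx=4.8,fy=4.8,interpolation=cv2.INTER_CUBIC))
```

```text
7.7833 [0.58357803 0.10239917 0.23414237] [[-9.65850470e-01 -2.60771323e-03 -2.59086990e-01]
 [ 2.59089333e-01 -5.98716684e-04 -9.65853177e-01]
 [ 2.36354841e-03 -9.99996421e-01  1.25390147e-03]] [ 2.80010443e-02  2.24845191e-01  1.45984935e+00 -5.28742947e-04
  1.45952158e+00  1.86093526e+00] [-0.59610988  0.1161073  -0.93552381] [0.00443766 0.12293628 0.04385593] 0.2521269289045302
-105.01590637026666
```

View pics/m7.png

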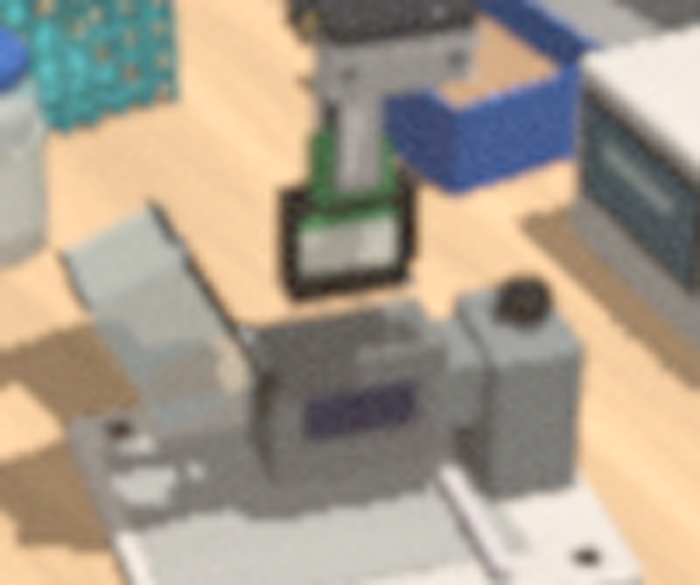

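View pics/t7.png

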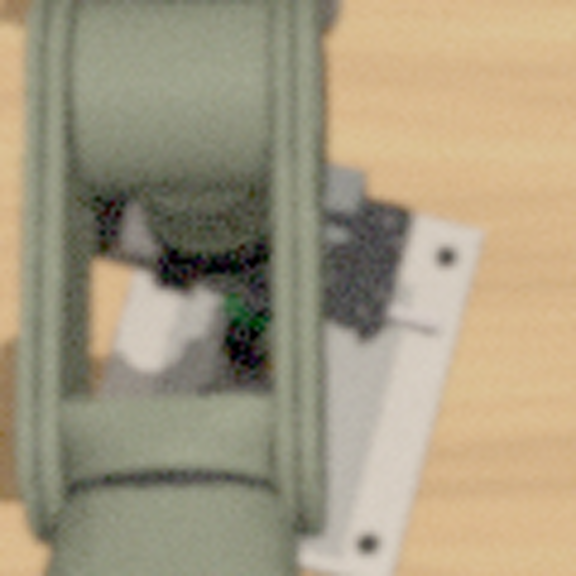

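Run:
```python
from h import *
s=cv2.imread("pics/side7.png")
a=np.radians(-15.0);ex=np.array([np.cos(a),np.sin(a),0]);ey=np.array([-ex[1],ex[0],0])
C=np.array([.5836,.1024,0])
def P(x,y,z):return proj("side",C+ex*x+ey*y+[0,0,z])[0]
zt=.2341
for nm,z in(("bot",zt-.068),("top",zt-.006)):
    print(nm,[P(x,y,z).round(1).tolist() for x,y in((-.033,-.012),(.033,-.012),(.033,.012),(-.033,.012))])
K=np.array(P(.01,0,zt)-P(0,0,zt));print("px per 10mm x",K)
g=cv2.cvtColor(s,cv2.COLOR_BGR2GRAY)
for r in (142,145,148,150,152,154,156): print(r,g[r,244:276].tolist())
m=(g<45).astype(np.uint8);
```

```text
bot [[250.7, 156.9], [269.1, 153.5], [266.9, 149.6], [248.7, 153.0]]
top [[250.4, 141.8], [269.4, 138.4], [267.1, 134.6], [248.4, 137.9]]
px per 10mm x [ 2.85561037 -0.49530453]
142 [141, 140, 141, 142, 134, 82, 32, 15, 18, 21, 25, 28, 26, 24, 25, 24, 29, 30, 32, 39, 45, 42, 31, 21, 17, 56, 120, 140, 142, 142, 142, 143]
145 [142, 143, 140, 146, 132, 85, 32, 16, 29, 60, 75, 75, 72, 70, 73, 73, 76, 84, 100, 103, 108, 104, 62, 25, 12, 53, 120, 140, 142, 141, 141, 140]
148 [139, 143, 145, 141, 132, 80, 34, 15, 34, 75, 91, 88, 84, 84, 86, 83, 86, 98, 108, 117, 116, 103, 61, 25, 18, 57, 120, 139, 138, 136, 136, 139]
150 [139, 139, 140, 146, 136, 83, 33, 14, 34, 69, 81, 82, 81, 80, 80, 70, 68, 74, 76, 75, 74, 58, 35, 23, 51, 108, 143, 148, 147, 144, 142, 139]
152 [145, 145, 138, 139, 132, 86, 39, 19, 20, 37, 37, 37, 32, 29, 26, 22, 20, 23, 18, 19, 18, 18, 14, 21, 59, 117, 147, 150, 151, 150, 148, 147]
154 [144, 144, 145, 142, 139, 115, 64, 27, 17, 16, 18, 18, 13, 17, 19, 19, 25, 29, 37, 48, 56, 67, 70, 86, 115, 136, 150, 153, 153, 152, 146, 134]
156 [142, 140, 144, 144, 146, 145, 120, 73, 50, 54, 63, 69, 79, 96, 103, 98, 91, 83, 88, 95, 103, 100, 97, 93, 87, 96, 128, 151, 157, 149, 119, 81]
```

The cartridge sits centred on the TCP within about 1 mm: its edges are at columns 249 and 269, against 248.5 and 269.3 expected. Line up the last 1.5 mm and lower to the mouth, checking force.

>>> {"name": "arm_command", "arguments": {
  "moves": "0 0.8 -5 0 0 0.3; 0 1.5 -11 0 0 0.3; 0 1.5 -17 0 0 0.3; 0 1.5 -22 0 0 0.3; 0 1.5 -27 0 0 0.3; 0 1.5 -31 0 0 0.3; 0 1.5 -34 0 0 0.3; 0 1.5 -36 0 0 0.3"
}}

```text
time_s: 8.55
ee_pos: [0.5842, 0.1051, 0.1988]
ee_rot: [[-0.968, -0.001, -0.252], [0.252, -0.0, -0.968], [0.001, -1.0, 0.0]]
force: [0.5, -0.6, -1.3]
grip_width: 0.253
```

>>> {"name": "arm_command", "arguments": {
  "moves": "0 0 -0.5 0 0 0; 0 0 -1 0 0 0; 0 0 -1.5 0 0 0; 0 0 -2 0 0 0; 0 0 -2.5 0 0 0; 0 0 -3 0 0 0; 0 0 -3.5 0 0 0; 0 0 -4 0 0 0"
}}

```text
time_s: 9.22
ee_pos: [0.5844, 0.1051, 0.1955]
ee_rot: [[-0.968, 0.0, -0.252], [0.252, -0.0, -0.968], [-0.0, -1.0, -0.0]]
force: [0.4, 0.1, -0.3]
grip_width: 0.255
```

Run:
```python
from h import *
o=observe();print(o["time_s"],o["ee_pos"],o["force"],o["moment"],o["grip_width"])
s=shot("side","side8.png")
def e(c): return np.clip(((c.astype(float)/255)**.5)*255*1.3-30,0,255).astype(np.uint8)
cv2.imwrite("pics/m8.png",cv2.resize(e(s[110:200,210:310]),None,fx=7,fy=6.5,interpolation=cv2.INTER_CUBIC))
```

```text
9.2167 [0.58443073 0.10506027 0.19545006] [ 0.35576318  0.08139988 -0.31159536] [-0.00785552  0.18080723  0.02681657] 0.2545134560797927
```

View pics/m8.png

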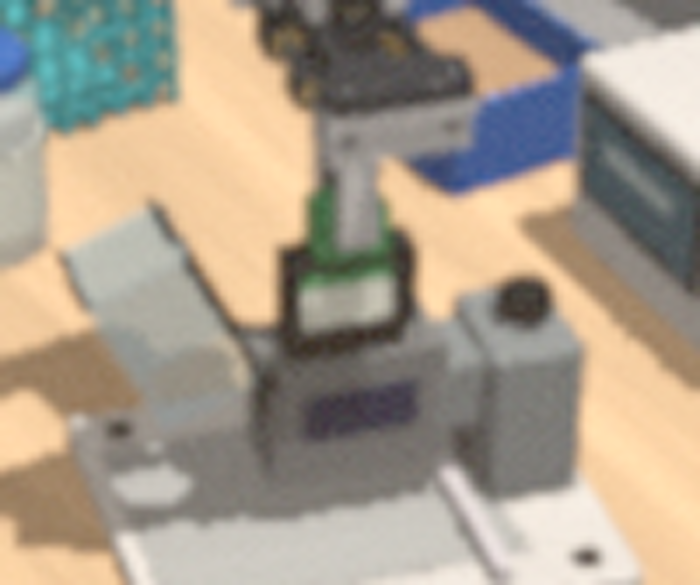

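The cartridge bottom is at the mouth, looks centred, and shows no force. Continue down slowly.

>>> {"name": "arm_command", "arguments": {
  "moves": "0 -0.7 -0.5 0 0 0; 0 -0.7 -1 0 0 0; 0 -0.7 -1.5 0 0 0; 0 -0.7 -2 0 0 0; 0 -0.7 -2.5 0 0 0; 0 -0.7 -3 0 0 0; 0 -0.7 -3.5 0 0 0; 0 -0.7 -4 0 0 0"
}}

```text
time_s: 9.93
ee_pos: [0.5844, 0.1044, 0.1914]
ee_rot: [[-0.968, 0.0, -0.252], [0.252, 0.0, -0.968], [-0.0, -1.0, -0.0]]
force: [0.1, -1.0, -1.2]
grip_width: 0.249
```

>>> {"name": "arm_command", "arguments": {
  "moves": "0 0 -0.5 0 0 0; 0 0 -1 0 0 0; 0 0 -1.5 0 0 0; 0 0 -2 0 0 0; 0 0 -2.5 0 0 0; 0 0 -3 0 0 0; 0 0 -3.5 0 0 0; 0 0 -4 0 0 0"
}}

```text
time_s: 10.6
ee_pos: [0.5844, 0.1044, 0.1874]
ee_rot: [[-0.968, 0.0, -0.252], [0.252, 0.0, -0.968], [-0.0, -1.0, -0.0]]
force: [0.4, 0.1, -1.9]
grip_width: 0.251
```

>>> {"name": "arm_command", "arguments": {
  "moves": "0 0 -1 0 0 0; 0 0 -2 0 0 0; 0 0 -3 0 0 0; 0 0 -4 0 0 0; 0 0 -5 0 0 0; 0 0 -6 0 0 0; 0 0 -7 0 0 0; 0 0 -8 0 0 0"
}}

```text
time_s: 11.27
ee_pos: [0.5844, 0.1044, 0.1793]
ee_rot: [[-0.968, 0.0, -0.252], [0.252, 0.0, -0.968], [0.0, -1.0, -0.0]]
force: [0.1, 1.1, -1.5]
grip_width: 0.253
```

>>> {"name": "arm_command", "arguments": {
  "moves": "0 0 -1 0 0 0; 0 0 -2 0 0 0; 0 0 -3 0 0 0; 0 0 -4 0 0 0; 0 0 -5 0 0 0; 0 0 -6 0 0 0; 0 0 -7 0 0 0; 0 0 -8 0 0 0"
}}

```text
time_s: 11.93
ee_pos: [0.5844, 0.1044, 0.1714]
ee_rot: [[-0.968, 0.0, -0.253], [0.253, 0.0, -0.968], [-0.0, -1.0, -0.0]]
force: [-0.6, -0.4, -0.9]
grip_width: 0.255
```

>>> {"name": "arm_command", "arguments": {
  "moves": "0 0 -0.5 0 0 0; 0 0 -1 0 0 0; 0 0 -1.5 0 0 0; 0 0 -2 0 0 0; 0 0 -2.5 0 0 0; 0 0 -3 0 0 0; 0 0 -3.5 0 0 0; 0 0 -4 0 0 0"
}}

```text
time_s: 12.6
ee_pos: [0.5844, 0.1044, 0.1674]
ee_rot: [[-0.968, 0.0, -0.253], [0.253, 0.0, -0.968], [-0.0, -1.0, -0.0]]
force: [0.4, 0.2, -0.6]
grip_width: 0.251
```

>>> {"name": "arm_command", "arguments": {
  "moves": "0 0 -0.3 0 0 0; 0 0 -0.6 0 0 0; 0 0 -0.9 0 0 0; 0 0 -1.2 0 0 0; 0 0 -1.5 0 0 0; 0 0 -1.8 0 0 0; 0 0 -2 0 0 0; 0 0 -2 0 0 0"
}}

```text
time_s: 13.27
ee_pos: [0.5844, 0.1044, 0.1654]
ee_rot: [[-0.968, -0.0, -0.252], [0.252, -0.0, -0.968], [0.0, -1.0, 0.0]]
force: [0.8, 0.7, -0.9]
grip_width: 0.252
```

>>> {"name": "arm_command", "arguments": {
  "moves": "0 0 -0.3 0 0 0; 0 0 -0.6 0 0 0; 0 0 -0.9 0 0 0; 0 0 -1.2 0 0 0; 0 0 -1.5 0 0 0; 0 0 -1.8 0 0 0; 0 0 -2 0 0 0; 0 0 -2 0 0 0"
}}

```text
time_s: 13.93
ee_pos: [0.5844, 0.1044, 0.1634]
ee_rot: [[-0.968, -0.0, -0.252], [0.252, -0.0, -0.968], [0.0, -1.0, 0.0]]
force: [0.1, -0.7, -0.2]
grip_width: 0.252
```

>>> {"name": "arm_command", "arguments": {
  "moves": "0 0 -0.3 0 0 0; 0 0 -0.6 0 0 0; 0 0 -0.9 0 0 0; 0 0 -1.2 0 0 0; 0 0 -1.5 0 0 0; 0 0 -1.8 0 0 0; 0 0 -2 0 0 0; 0 0 -2 0 0 0"
}}

```text
time_s: 14.6
ee_pos: [0.5844, 0.1044, 0.1614]
ee_rot: [[-0.968, -0.0, -0.253], [0.253, 0.0, -0.968], [0.0, -1.0, -0.0]]
force: [0.4, 0.8, -0.6]
grip_width: 0.254
```

>>> {"name": "arm_command", "arguments": {
  "moves": "0 0 -0.4 0 0 0; 0 0 -0.8 0 0 0; 0 0 -1.2 0 0 0; 0 0 -1.6 0 0 0; 0 0 -2 0 0 0; 0 0 -2.4 0 0 0; 0 0 -2.8 0 0 0; 0 0 -3 0 0 0"
}}

```text
time_s: 15.27
ee_pos: [0.5844, 0.1044, 0.1584]
ee_rot: [[-0.968, -0.0, -0.252], [0.252, 0.0, -0.968], [0.0, -1.0, 0.0]]
force: [0.1, 0.8, -0.5]
grip_width: 0.252
```

>>> {"name": "arm_command", "arguments": {
  "moves": "0 0 -0.4 0 0 0; 0 0 -0.8 0 0 0; 0 0 -1.2 0 0 0; 0 0 -1.6 0 0 0; 0 0 -2 0 0 0; 0 0 -2.4 0 0 0; 0 0 -2.8 0 0 0; 0 0 -3 0 0 0"
}}

```text
time_s: 15.93
ee_pos: [0.5844, 0.1044, 0.1554]
ee_rot: [[-0.968, -0.0, -0.252], [0.252, 0.0, -0.968], [0.0, -1.0, -0.0]]
force: [-0.1, -0.2, -0.9]
grip_width: 0.251
```

>>> {"name": "arm_command", "arguments": {
  "moves": "0 0 -0.4 0 0 0; 0 0 -0.8 0 0 0; 0 0 -1.2 0 0 0; 0 0 -1.6 0 0 0; 0 0 -2 0 0 0; 0 0 -2.4 0 0 0; 0 0 -2.8 0 0 0; 0 0 -3 0 0 0"
}}

```text
time_s: 16.6
ee_pos: [0.5844, 0.1044, 0.1524]
ee_rot: [[-0.968, -0.0, -0.253], [0.253, 0.0, -0.968], [0.0, -1.0, 0.0]]
force: [-0.1, -0.2, -0.7]
grip_width: 0.257
```

>>> {"name": "arm_command", "arguments": {
  "moves": "0 0 -0.4 0 0 0; 0 0 -0.8 0 0 0; 0 0 -1.2 0 0 0; 0 0 -1.6 0 0 0; 0 0 -2 0 0 0; 0 0 -2.4 0 0 0; 0 0 -2.8 0 0 0; 0 0 -3 0 0 0"
}}

```text
time_s: 17.27
ee_pos: [0.5844, 0.1044, 0.1493]
ee_rot: [[-0.968, -0.0, -0.252], [0.252, -0.0, -0.968], [0.0, -1.0, 0.0]]
force: [-0.8, -1.0, -0.7]
grip_width: 0.252
```

>>> {"name": "arm_command", "arguments": {
  "moves": "0 0 -0.3 0 0 0; 0 0 -0.6 0 0 0; 0 0 -0.9 0 0 0; 0 0 -1.2 0 0 0; 0 0 -1.5 0 0 0; 0 0 -1.8 0 0 0; 0 0 -2 0 0 0; 0 0 -2 0 0 0"
}}

```text
time_s: 17.93
ee_pos: [0.5844, 0.1044, 0.1476]
ee_rot: [[-0.968, -0.0, -0.252], [0.252, 0.0, -0.968], [0.0, -1.0, -0.0]]
force: [-0.4, 0.5, -0.2]
grip_width: 0.253
```

>>> {"name": "arm_command", "arguments": {
  "moves": "0 0 -0.3 0 0 0; 0 0 -0.6 0 0 0; 0 0 -0.9 0 0 0; 0 0 -1.2 0 0 0; 0 0 -1.5 0 0 0; 0 0 -1.8 0 0 0; 0 0 -2 0 0 0; 0 0 -2 0 0 0"
}}

```text
time_s: 18.6
ee_pos: [0.5838, 0.1047, 0.1455]
ee_rot: [[-0.968, -0.001, -0.252], [0.252, 0.0, -0.968], [0.001, -1.0, -0.0]]
force: [-4.2, 1.4, 4.1]
grip_width: 0.254
```

The ball has been met at TCP z ≈ 0.147 (+4 N up, -4 N along x). Home should be at about 0.137. Continue.

>>> {"name": "arm_command", "arguments": {
  "moves": "0 0 -0.3 0 0 0; 0 0 -0.6 0 0 0; 0 0 -0.9 0 0 0; 0 0 -1.2 0 0 0; 0 0 -1.5 0 0 0; 0 0 -1.8 0 0 0; 0 0 -2 0 0 0; 0 0 -2 0 0 0"
}}

```text
time_s: 19.27
ee_pos: [0.5838, 0.1047, 0.1436]
ee_rot: [[-0.968, -0.001, -0.252], [0.252, 0.001, -0.968], [0.001, -1.0, -0.0]]
force: [-5.4, 2.2, 5.2]
grip_width: 0.25
```

>>> {"name": "arm_command", "arguments": {
  "moves": "0 0 -0.3 0 0 0; 0 0 -0.6 0 0 0; 0 0 -0.9 0 0 0; 0 0 -1.2 0 0 0; 0 0 -1.5 0 0 0; 0 0 -1.8 0 0 0; 0 0 -2 0 0 0; 0 0 -2 0 0 0"
}}

```text
time_s: 19.93
ee_pos: [0.584, 0.1045, 0.1409]
ee_rot: [[-0.968, -0.001, -0.253], [0.253, 0.0, -0.968], [0.001, -1.0, -0.0]]
force: [-3.6, 1.8, 1.8]
grip_width: 0.256
```

>>> {"name": "arm_command", "arguments": {
  "moves": "0 0 -0.2 0 0 0; 0 0 -0.4 0 0 0; 0 0 -0.6 0 0 0; 0 0 -0.8 0 0 0; 0 0 -1 0 0 0; 0 0 -1.2 0 0 0; 0 0 -1.4 0 0 0; 0 0 -1.5 0 0 0"
}}

```text
time_s: 20.6
ee_pos: [0.5844, 0.1043, 0.1397]
ee_rot: [[-0.968, -0.0, -0.252], [0.252, -0.0, -0.968], [0.0, -1.0, 0.0]]
force: [-3.6, 1.5, 1.7]
grip_width: 0.254
```

>>> {"name": "arm_command", "arguments": {
  "moves": "0 0 -0.1 0 0 0; 0 0 -0.3 0 0 0; 0 0 -0.4 0 0 0; 0 0 -0.6 0 0 0; 0 0 -0.7 0 0 0; 0 0 -0.9 0 0 0; 0 0 -1 0 0 0; 0 0 -1 0 0 0"
}}

```text
time_s: 21.27
ee_pos: [0.5844, 0.1043, 0.1387]
ee_rot: [[-0.968, -0.0, -0.253], [0.253, -0.0, -0.968], [-0.0, -1.0, 0.0]]
force: [-2.1, 0.1, -2.0]
grip_width: 0.249
```

>>> {"name": "arm_command", "arguments": {
  "moves": "0 0 -0.1 0 0 0; 0 0 -0.3 0 0 0; 0 0 -0.4 0 0 0; 0 0 -0.6 0 0 0; 0 0 -0.7 0 0 0; 0 0 -0.9 0 0 0; 0 0 -1 0 0 0; 0 0 -1 0 0 0"
}}

```text
time_s: 21.93
ee_pos: [0.5844, 0.1043, 0.1378]
ee_rot: [[-0.968, -0.0, -0.253], [0.253, -0.0, -0.968], [0.0, -1.0, 0.0]]
force: [-2.9, 0.3, -1.4]
grip_width: 0.255
```

>>> {"name": "arm_command", "arguments": {
  "moves": "0 0 -0.1 0 0 0; 0 0 -0.2 0 0 0; 0 0 -0.3 0 0 0; 0 0 -0.4 0 0 0; 0 0 -0.5 0 0 0; 0 0 -0.6 0 0 0; 0 0 -0.7 0 0 0; 0 0 -0.7 0 0 0"
}}

```text
time_s: 22.6
ee_pos: [0.5844, 0.1043, 0.1376]
ee_rot: [[-0.968, 0.0, -0.252], [0.252, -0.0, -0.968], [-0.0, -1.0, 0.0]]
force: [-4.2, 0.4, 3.0]
grip_width: 0.253
```

Firm seat met at about 0.1376: the arm moved 0.2 mm of a 0.7 mm command and force turned upward. Push slightly more, to about 9 N.

>>> {"name": "arm_command", "arguments": {
  "moves": "0 0 -0.1 0 0 0; 0 0 -0.2 0 0 0; 0 0 -0.3 0 0 0; 0 0 -0.4 0 0 0; 0 0 -0.5 0 0 0; 0 0 -0.5 0 0 0; 0 0 -0.5 0 0 0; 0 0 -0.5 0 0 0"
}}

```text
time_s: 23.27
ee_pos: [0.5844, 0.1043, 0.1374]
ee_rot: [[-0.968, 0.0, -0.252], [0.252, -0.0, -0.968], [-0.0, -1.0, 0.0]]
force: [-5.1, 0.6, 4.7]
grip_width: 0.253
```

>>> {"name": "arm_command", "arguments": {
  "moves": "0 0 -0.2 0 0 0; 0 0 -0.4 0 0 0; 0 0 -0.6 0 0 0; 0 0 -0.8 0 0 0; 0 0 -0.9 0 0 0; 0 0 -0.9 0 0 0; 0 0 -0.9 0 0 0; 0 0 -0.9 0 0 0"
}}

```text
time_s: 23.93
ee_pos: [0.5844, 0.1044, 0.1371]
ee_rot: [[-0.968, 0.0, -0.252], [0.252, -0.0, -0.968], [-0.0, -1.0, 0.0]]
force: [-6.7, -0.1, 8.0]
grip_width: 0.251
```

8 N on the firm seat, about 10 mm past ball onset, so it should be home. Unload, open and rise.

>>> {"name": "arm_command", "arguments": {
  "moves": "0 0 0.4 0 0 0; 0 0 0.8 0 0 0; 0 0 1.2 0 0 0; 0 0 1.2 0 0 0; 0 0 1.2 0 0 0; 0 0 1.2 0 0 0; 0 0 1.2 0 0 0; 0 0 1.2 0 0 0"
}}

```text
time_s: 24.6
ee_pos: [0.5844, 0.1044, 0.1373]
ee_rot: [[-0.968, -0.0, -0.252], [0.252, -0.0, -0.968], [0.0, -1.0, 0.0]]
force: [-4.9, 0.3, 4.8]
grip_width: 0.252
```

>>> {"name": "arm_command", "arguments": {
  "moves": "0 0 0 0 0 0; 0 0 0 0 0 0; 0 0 0 0 0 0; 0 0 0 0 0 0; 0 0 0 0 0 0; 0 0 0 0 0 0; 0 0 0 0 0 0; 0 0 0 0 0 0",
  "gripper": 0
}}

```text
time_s: 25.27
ee_pos: [0.5845, 0.1043, 0.137]
ee_rot: [[-0.968, 0.0, -0.253], [0.253, -0.0, -0.968], [-0.0, -1.0, -0.0]]
force: [0.5, -0.6, 0.1]
grip_width: 0.504
```

>>> {"name": "arm_command", "arguments": {
  "moves": "0 0 5 0 0 0; 0 0 10 0 0 0; 0 0 20 0 0 0; 0 0 35 0 0 0; 0 0 55 0 0 0; 0 0 80 0 0 0; 0 0 110 0 0 0; 0 0 140 0 0 0"
}}

```text
time_s: 25.93
ee_pos: [0.5841, 0.1044, 0.2791]
ee_rot: [[-0.968, 0.0, -0.252], [0.252, 0.0, -0.968], [-0.0, -1.0, -0.0]]
force: [-0.7, 0.6, 0.2]
grip_width: 0.504
```

Run:
```python
from h import *
o=observe();print(o["time_s"],o["ee_pos"],o["joint_pos"],o["force"],o["grip_width"])
s=shot("side","side9.png")
def e(c): return np.clip(((c.astype(float)/255)**.5)*255*1.3-30,0,255).astype(np.uint8)
cv2.imwrite("pics/m9.png",cv2.resize(e(s[110:200,210:310]),None,fx=7,fy=6.5,interpolation=cv2.INTER_CUBIC))
a=np.radians(-14.7);ex=np.array([np.cos(a),np.sin(a),0]);ey=np.array([-ex[1],ex[0],0])
C=np.array([.5844,.1043,0])
for z in(.161,.165,.170):print(z,[proj("side",C+ex*x+ey*y+[0,0,z])[0].round(1).tolist() for x,y in((-.018,-.012),(.018,-.012),(.018,.012),(-.018,.012))])
```

```text
25.9333 [0.58408305 0.10438199 0.27905561] [3.10403547e-02 1.99487147e-01 1.39877758e+00 1.30980220e-05
 1.54318663e+00 1.85706809e+00] [-0.68431854  0.56056535  0.1625281 ] 0.5043203262473892
0.161 [[254.8, 157.0], [264.8, 155.1], [262.7, 151.2], [252.8, 153.1]]
0.165 [[254.8, 156.1], [264.8, 154.2], [262.7, 150.3], [252.8, 152.1]]
0.17 [[254.8, 154.9], [264.8, 153.0], [262.7, 149.1], [252.8, 150.9]]
```

View pics/m9.png

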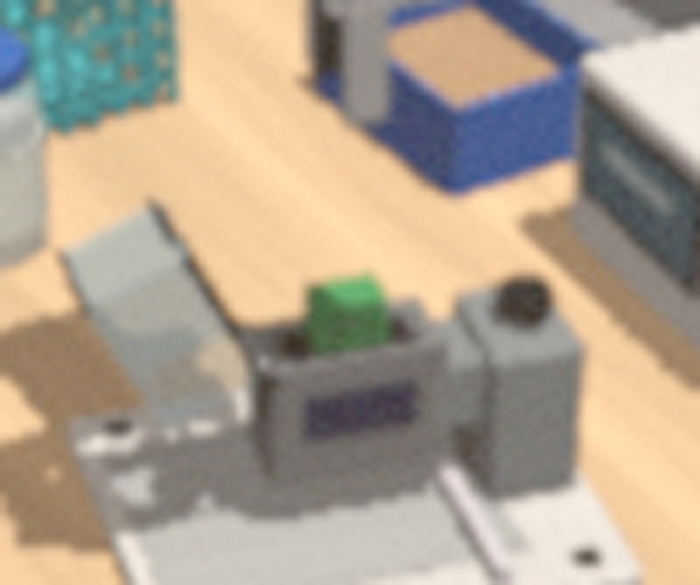

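Tab stands in the head at (348,310), top about 31 mm above the mouth, consistent with home. The grip is clear. Now the hood angle, from the two far corners of its near side wall at crop (150,207) and (65,255).

Run:
```python
from h import *
a=np.radians(-14.7);ex=np.array([np.cos(a),np.sin(a),0]);ey=np.array([-ex[1],ex[0],0])
H=np.array([.584,.104,.130])-.048*ex;print("hinge",H)
def W(th,x,z,y=0):return H+ex*(x*np.cos(th)-z*np.sin(th))+ey*y+[0,0,x*np.sin(th)+z*np.cos(th)]
# vertical plane y=-26 ray intersection for the 2 corners
K,R,t=cam("side");c=-R.T@t
for uv in((231.0-.4,141.3),(218.9-.4,148.7)):
    d=R.T@np.linalg.inv(K)@np.array([*uv,1]);p0=H-.026*ey
    s=((p0-c)@ey)/(d@ey);q=c+s*d-H;print("rel hinge x,z mm",q@ex*1e3,q[2]*1e3,"angle",np.arctan2(q[2],q@ex))
print("local angle of (96,58)",np.arctan2(58,96))
for th in(1.75,1.85,1.95,2.05):print(th,[proj("side",W(th,.096,z,-.026))[0].round(1).tolist() for z in(0,.058)])
```

```text
hinge [0.53757115 0.11618038 0.13      ]
rel hinge x,z mm -55.07625807555443 122.49858910613808 angle 1.9933236228928142
rel hinge x,z mm -96.21253413661148 102.28608520874016 angle 2.325606585875441
local angle of (96,58) 0.5434775947130435
1.75 [[242.2, 146.4], [225.4, 152.1]]
1.85 [[239.5, 147.5], [223.2, 154.5]]
1.95 [[236.8, 148.7], [221.2, 157.0]]
2.05 [[234.3, 150.2], [219.5, 159.6]]
```

Run:
```python
from h import *
a=np.radians(-14.7);ex=np.array([np.cos(a),np.sin(a),0]);ey=np.array([-ex[1],ex[0],0])
H=np.array([.584,.104,.130])-.048*ex
K,R,t=cam("side");c=-R.T@t
for y in(.026,-.026):
  for uv in((231.0-.4,141.3),(218.9-.4,148.7),(210+78/7,110+300/6.5)):
    d=R.T@np.linalg.inv(K)@np.array([*uv,1]);p0=H+y*ey
    s=((p0-c)@ey)/(d@ey);q=c+s*d-H;print(y,"rel hinge x,z mm",q@ex*1e3,q[2]*1e3,"r",np.hypot(q@ex,q[2])*1e3,"angle",np.arctan2(q[2],q@ex))
s=cv2.imread("pics/side9.png")[125:185,210:262].astype(float)
s=np.clip(((s/255)**.5)*255*1.3-30,0,255).astype(np.uint8)
cv2.imwrite("pics/hood9.png",cv2.resize(s,None,fx=10,fy=10,interpolation=cv2.INTER_CUBIC))
```

```text
0.026 rel hinge x,z mm -42.982875090118746 86.23967854460157 r 96.35771742050018 angle 2.0331725843666995
0.026 rel hinge x,z mm -86.03418189886126 65.08621522749891 r 107.88000680221826 angle 2.4939344785555844
0.026 rel hinge x,z mm -78.79283007897139 32.42136885108804 r 85.20243676111593 angle 2.75123237524113
-0.026 rel hinge x,z mm -55.07625807555443 122.49858910613808 r 134.31045579775065 angle 1.9933236228928142
-0.026 rel hinge x,z mm -96.21253413661148 102.28608520874016 r 140.4254070754943 angle 2.325606585875441
-0.026 rel hinge x,z mm -89.29329591600218 71.07425361436937 r 114.1264308667472 angle 2.4693175049573237
```

View pics/hood9.png

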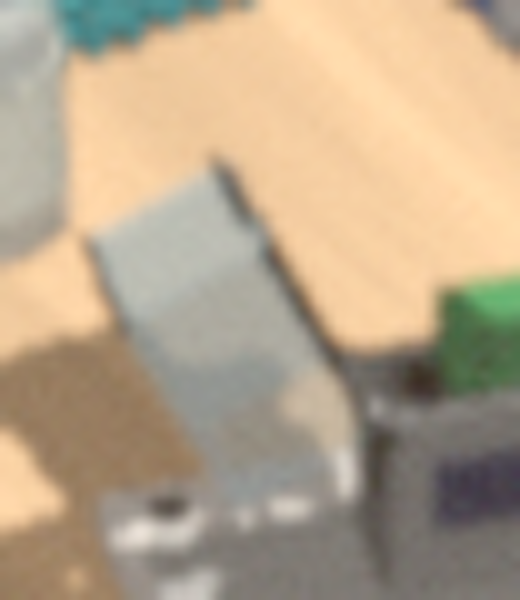

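The hood's far edge corner is at (215,160) in this crop, giving an angle of about 2.03 rad. I'll shut the fingers, pass over the hood to behind it (the robot's side) and lower.

>>> {"name": "arm_command", "arguments": {
  "moves": "-20.9 5.4 0 0 0 0; -41.8 10.9 0 0 0 0; -62.7 16.3 0 0 0 0; -83.6 21.7 0 0 0 0; -104.5 27.2 0 0 0 0; -125.4 32.6 0 0 0 0; -146.3 38 0 0 0 0; -167.2 43.5 0 0 0 0",
  "gripper": -1
}}

```text
time_s: 26.65
ee_pos: [0.4164, 0.1481, 0.2779]
ee_rot: [[-0.968, 0.002, -0.253], [0.253, 0.0, -0.968], [-0.002, -1.0, -0.001]]
force: [-0.7, 0.6, -0.1]
grip_width: 0.008
```

>>> {"name": "arm_command", "arguments": {
  "moves": "0 0 -15 0 0 0; 0 0 -30 0 0 0; 0 0 -45 0 0 0; 0 0 -60 0 0 0; 0 0 -75 0 0 0; 0 0 -88 0 0 0; 0 0 -98 0 0 0; 0 0 -104 0 0 0"
}}

```text
time_s: 27.32
ee_pos: [0.4168, 0.1478, 0.1724]
ee_rot: [[-0.968, -0.001, -0.252], [0.252, -0.0, -0.968], [0.001, -1.0, 0.0]]
force: [-0.3, -0.2, -0.3]
grip_width: 0.003
```

```bash
cat >> h.py <<'E'
a=np.radians(-14.7);ex=np.array([np.cos(a),np.sin(a),0]);ey=np.array([-ex[1],ex[0],0])
H=np.array([.584,.104,.130])-.048*ex
def look(name):
    o=observe();q=o["ee_pos"]-H
    print(o["time_s"],o["ee_pos"].round(4),o["force"].round(1),o["grip_width"],"rel hinge mm x y z",(q@ex*1e3).round(1),(q@ey*1e3).round(1),(q[2]*1e3).round(1))
    s=shot("side",name+"_full.png")
    s=np.clip(((s[100:190,200:300].astype(float)/255)**.5)*255*1.3-30,0,255).astype(np.uint8)
    cv2.imwrite(f"pics/{name}.png",cv2.resize(s,None,fx=7,fy=6.5,interpolation=cv2.INTER_CUBIC))
E
python3 -c "
from h import *
look('k1')"
```

```text
27.3167 [0.4168 0.1478 0.1724] [-0.3 -0.2 -0.3] 0.0030245646000808557 rel hinge mm x y z -124.8 -0.0 42.4
```

View pics/k1.png

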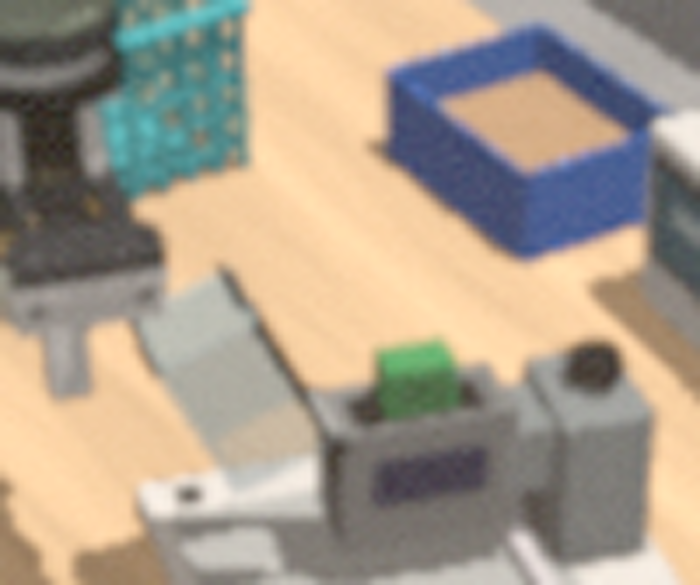

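The fingertip at (68,385) is behind the hood's outer far corner at (145,325). Start pushing along the arc.

>>> {"name": "arm_command", "arguments": {
  "moves": "11.6 -3 4 0 0 0; 19.3 -5.1 7 0 0 0; 23.2 -6.1 9 0 0 0; 27.1 -7.1 13 0 0 0; 30 -7.9 17 0 0 0; 32.9 -8.6 20 0 0 0; 35.8 -9.4 23 0 0 0; 37.7 -9.9 26 0 0 0"
}}

```text
time_s: 28.03
ee_pos: [0.4553, 0.1379, 0.1995]
ee_rot: [[-0.968, 0.001, -0.252], [0.252, -0.0, -0.968], [-0.001, -1.0, -0.0]]
force: [-0.2, 0.5, -1.1]
grip_width: 0.005
```

```bash
python3 -c "
from h import *
look('k2')"
```

```text
28.0333 [0.4553 0.1379 0.1995] [-0.2  0.5 -1.1] 0.005448132040150213 rel hinge mm x y z -85.1 0.1 69.5
```

View pics/k2.png

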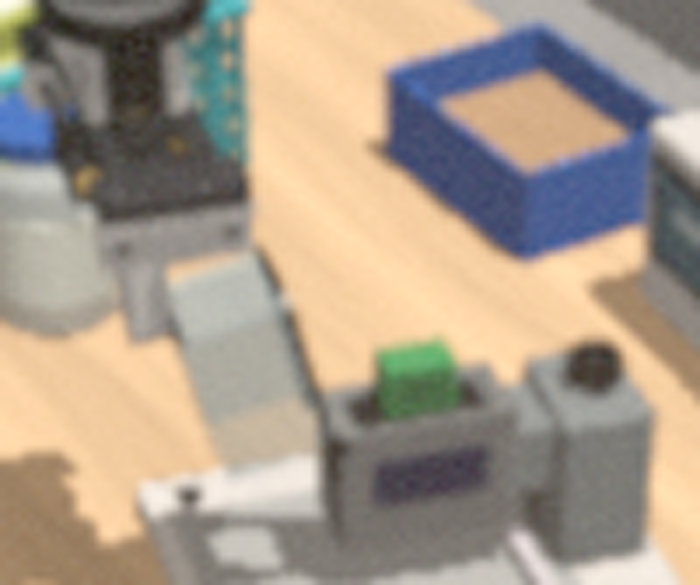

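The hood is moving with the finger and now leans less (about 1.8 rad). Continue.

>>> {"name": "arm_command", "arguments": {
  "moves": "7.7 -2 6 0 0 0; 15.5 -4.1 11.5 0 0 0; 23.2 -6.1 17 0 0 0; 30.9 -8.1 22 0 0 0; 36.7 -9.7 25 0 0 0; 42.5 -11.2 27.5 0 0 0; 47.4 -12.4 29.5 0 0 0; 52.2 -13.7 31 0 0 0"
}}

```text
time_s: 28.75
ee_pos: [0.5077, 0.124, 0.23]
ee_rot: [[-0.968, -0.0, -0.253], [0.253, -0.0, -0.968], [0.0, -1.0, 0.0]]
force: [-1.2, 0.0, -0.3]
grip_width: 0.004
```

```bash
python3 -c "
from h import *
look('k3')"
```

```text
28.75 [0.5077 0.124  0.23  ] [-1.2  0.  -0.3] 0.0043990926540682755 rel hinge mm x y z -30.9 -0.1 100.0
```

View pics/k3.png

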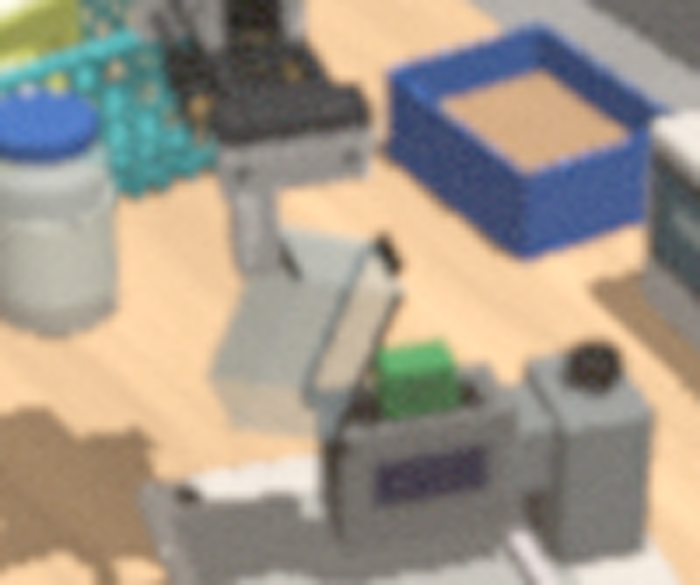

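Hood at about 1.2 rad, and the finger is still behind its top face. Continue over the top.

>>> {"name": "arm_command", "arguments": {
  "moves": "7.7 -2 1.3 0 0 0; 14.5 -3.8 2.3 0 0 0; 22.2 -5.8 3 0 0 0; 30 -7.9 2.5 0 0 0; 36.7 -9.7 1.8 0 0 0; 43.5 -11.4 0.5 0 0 0; 51.3 -13.5 -2 0 0 0; 58 -15.2 -4 0 0 0"
}}

```text
time_s: 29.47
ee_pos: [0.5662, 0.1088, 0.2259]
ee_rot: [[-0.968, 0.001, -0.253], [0.253, -0.0, -0.968], [-0.001, -1.0, -0.0]]
force: [0.6, 0.0, 0.8]
grip_width: 0.003
```

```bash
python3 -c "
from h import *
look('k4')"
```

```text
29.4667 [0.5662 0.1088 0.2259] [0.6 0.  0.8] 0.003477674292654958 rel hinge mm x y z 29.5 0.1 95.9
```

View pics/k4.png

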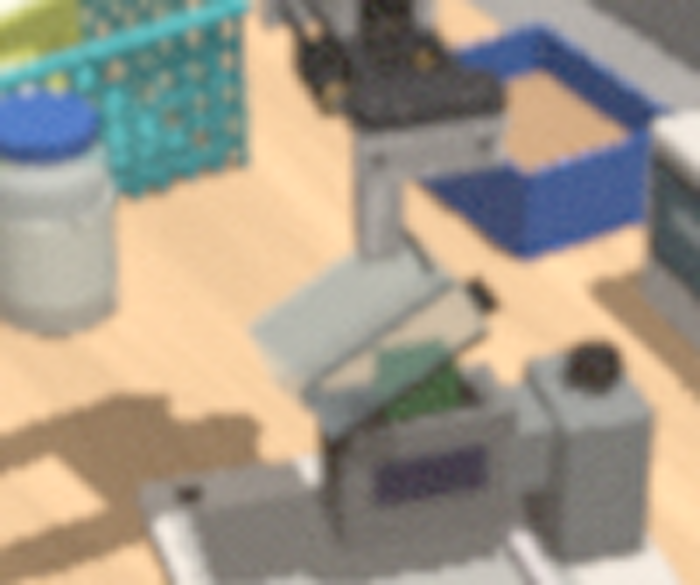

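Hood at about 0.6 rad, and the finger is on its top face near the far edge. Continue down.

>>> {"name": "arm_command", "arguments": {
  "moves": "6.8 -1.8 -3.3 0 0 0; 13.5 -3.6 -7 0 0 0; 18.4 -4.8 -10 0 0 0; 24.2 -6.4 -14.5 0 0 0; 30 -7.9 -19.2 0 0 0; 34.8 -9.1 -23.5 0 0 0; 40.6 -10.7 -30 0 0 0; 44.5 -11.7 -34.5 0 0 0"
}}

```text
time_s: 30.18
ee_pos: [0.6101, 0.0972, 0.1905]
ee_rot: [[-0.968, -0.0, -0.253], [0.253, 0.0, -0.968], [0.0, -1.0, -0.0]]
force: [0.7, 0.5, 0.5]
grip_width: 0.006
```

>>> {"name": "arm_command", "arguments": {
  "moves": "0 0 -1 0 0 0; 0 0 -2 0 0 0; 0 0 -3 0 0 0; 0 0 -3.5 0 0 0; 0 0 -4 0 0 0; 0 0 -4 0 0 0; 0 0 -4 0 0 0; 0 0 -4 0 0 0"
}}

```text
time_s: 30.85
ee_pos: [0.6099, 0.0973, 0.1883]
ee_rot: [[-0.968, 0.001, -0.252], [0.252, -0.0, -0.968], [-0.001, -1.0, -0.0]]
force: [-0.8, -1.1, 4.0]
grip_width: 0.007
```

```bash
python3 -c "
from h import *
look('k5')"
```

```text
30.85 [0.6099 0.0973 0.1883] [-0.8 -1.1  4. ] 0.007491772330597843 rel hinge mm x y z 74.7 0.1 58.3
```

View pics/k5.png

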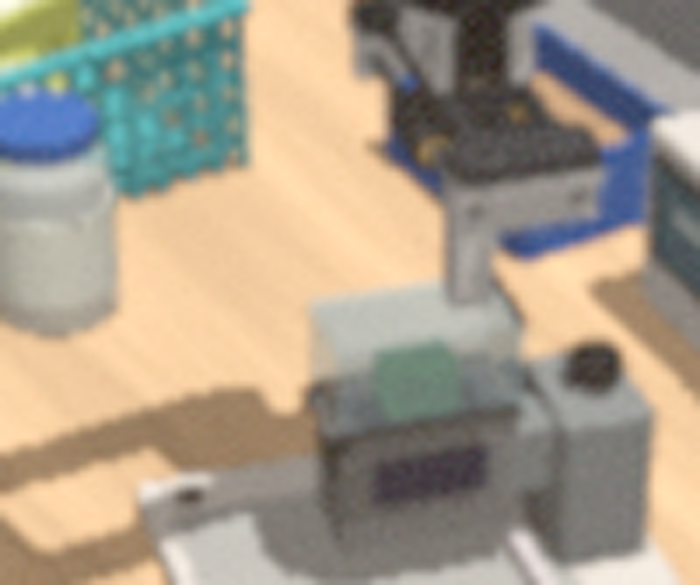

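The hood is down on the head over the green tab, with the tip at 58.3 mm above the hinge and 4 N (58 expected when shut). One small extra press to confirm the stop, then rise clear.

>>> {"name": "arm_command", "arguments": {
  "moves": "0 0 -0.4 0 0 0; 0 0 -0.8 0 0 0; 0 0 -1.2 0 0 0; 0 0 -1.2 0 0 0; 0 0 -1.2 0 0 0; 0 0 -1.2 0 0 0; 0 0 -1.2 0 0 0; 0 0 -1.2 0 0 0"
}}

```text
time_s: 31.57
ee_pos: [0.6099, 0.0973, 0.1882]
ee_rot: [[-0.968, 0.001, -0.252], [0.252, -0.0, -0.968], [-0.001, -1.0, -0.0]]
force: [-1.5, -1.1, 8.1]
grip_width: 0.007
```

>>> {"name": "arm_command", "arguments": {
  "moves": "0 0 4 0 0 0; 0 0 10 0 0 0; 0 0 25 0 0 0; 0 0 45 0 0 0; 0 0 70 0 0 0; 0 0 95 0 0 0; 0 0 120 0 0 0; 0 0 140 0 0 0"
}}

```text
time_s: 32.23
ee_pos: [0.6096, 0.0976, 0.328]
ee_rot: [[-0.968, 0.001, -0.252], [0.252, 0.0, -0.968], [-0.0, -1.0, -0.001]]
force: [-0.0, 0.1, 0.8]
grip_width: 0.008
```

>>> {"name": "arm_command", "arguments": {
  "moves": "-10 -20 0 0 0 0; -20 -45 0 0 0 0; -30 -75 0 0 0 0; -40 -105 0 0 0 0; -50 -135 0 0 0 0; -60 -160 0 0 0 0; -65 -180 0 0 0 0; -65 -180 0 0 0 0"
}}

```text
time_s: 32.9
ee_pos: [0.5433, -0.0858, 0.3258]
ee_rot: [[-0.966, -0.002, -0.257], [0.257, -0.001, -0.966], [0.001, -1.0, 0.001]]
force: [-0.7, -0.0, -0.3]
grip_width: 0.008
```

```bash
python3 -c "
from h import *
look('k6')
t=shot('top','k6_top.png')
for y in(-.026,.026):
  for z in (0,.058): print(proj('side',H+.096*ex+y*ey+[0,0,z])[0].round(1), proj('side',H+y*ey+[0,0,z])[0].round(1))
"
```

```text
32.9 [ 0.5433 -0.0858  0.3258] [-0.7 -0.  -0.3] 0.007510864397341981 rel hinge mm x y z 56.8 -193.9 195.8
[274.1 163.1] [247.7 168.3]
[274.5 149.5] [247.4 154.5]
[269.3 154.7] [243.5 159.6]
[269.6 141.2] [243.1 146. ]
```

View pics/k6.png

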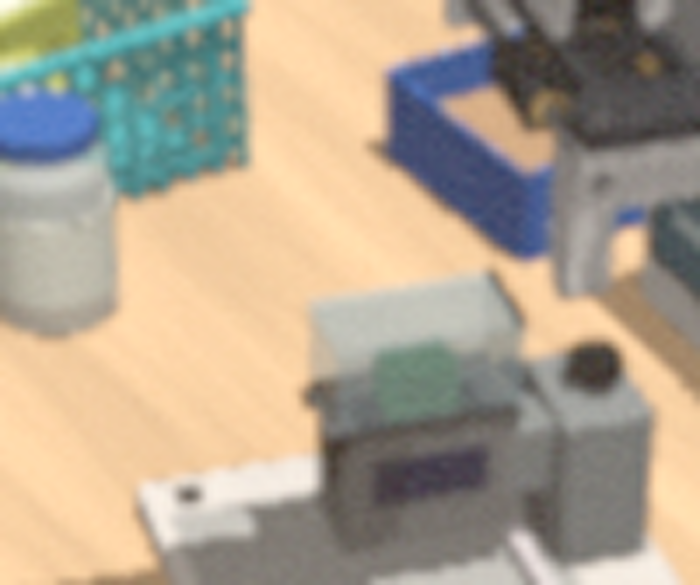

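View pics/k6_full.png

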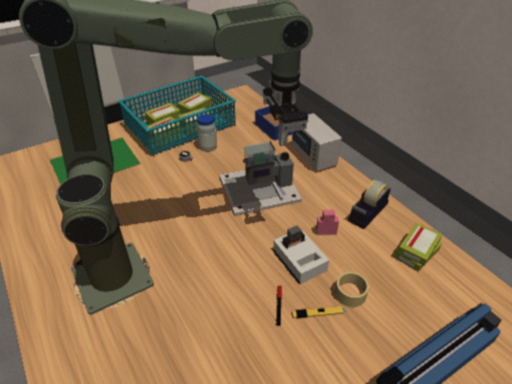

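View pics/k6_top.png

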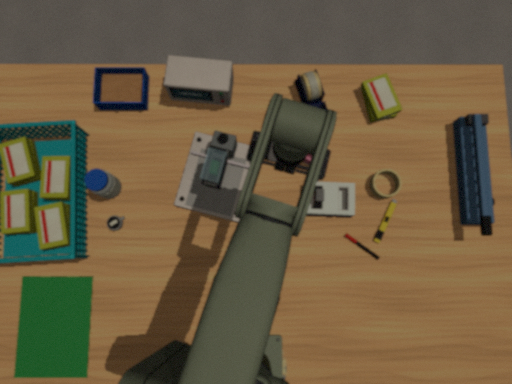

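The hood's top corners are at (520,322) and (493,272) in the crop, against (521,322) and (487,268) expected for fully shut. The grey cartridge, pink one and bystanders are where they were, and the robot touches nothing. Hand in.

```bash
python3 -c "
from station import *
print(close_job())"
```

```text
the job is handed in; nothing more can be done
None
```

The fresh cartridge (green tab) is pushed home in the print head and the clear hood is shut over it. I handed the job in at about 33 s of the 69 s allowed.

- **Cartridge:** I checked in the camera image that the catch end (steel bar) faced the column before inserting it. The ball began to resist at TCP z ≈ 0.147 m, and the push force was about 5 N at most in the readings. It then gave way and pulled the cartridge down. The firm seat came about 10 mm after the ball was met, and I pushed to 8 N there. The tab's top ended about 31 mm above the mouth, within the 29–51 mm range.
- **Hood:** The last press met a firm stop 58 mm above the mouth at 8 N. In the final side view its top corners match the fully shut position within about 1 pixel.
- **Other things:** In the last pictures the used cartridge, the pink look-alike and the bystanders look unmoved, and the robot is clear of everything.
- **Not checked directly:** I had no reading from the contacts or the catch. That it is home rests on the forces, the depth and the tab height. Force was only read at the end of each move, so short peaks in between could have been missed.
- **Disagreed:** My first fit of the dock was about 3 mm off in y. I corrected it before the grasp.

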